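Cover the topping crocks

ROBOT

A 6-joint arm with a two-finger parallel gripper is mounted at the origin on the work surface. World frame = base frame: x ahead of the robot, y to its left, z up, the work surface at z = 0. Lengths are in m, angles in rad, forces in N, time in s.
With the tool pointing down it reaches from about 0.25 to 0.725 m from the base axis. Payload 9.7 kg.
Tool frame: the origin (TCP) lies midway between the tips of the shut fingers; the grasp point (between the pads) lies 19 mm behind it; z points along the fingers, y is the line along which they close (so a half turn about z gives the same grasp; the last joint's range is limited). The gripper opens to 85 mm and grips with 20 to 120 N. Pads are 22 mm wide; open, the fingers measure 114 mm over their backs; the gripper's body (76 mm by 85 mm) begins 54 mm behind the grasp point. The pads swing forward as they close: fully open they stand 13 mm farther back than shut.
Start: joints at [-1.187, 0.087, 0.176, 1.66, 0, 1.571], TCP at [0.206, -0.51, 0.231] pointing down, gripper open.
Joint ranges: [-3.13, 3.13], [-0.85, 1.81], [-1.15, 1.24], [-2.2, 2.28], [-1.44, 1.52], [-3.14, 3.14]. Speed limits (rad/s): [2.22, 2.22, 2.57, 3.14, 3.14, 3.14].

INTERFACE

Orientations are given as a unit quaternion [w, x, y, z].
In Python, from workcell import ctrl gives the robot as it stands.
- The arm moves only by the tool play_rows, never from a script. Its argument "steps" is a list of rows, each a list of 7 numbers: the turn, a rotation vector about the tool's x, y, z in degrees, then the shift along the tool's x, y, z in mm, then the finger opening in mm, from 0 to 85.4. In form: [[rx, ry, rz, x, y, z, claw], ...]. A call has 1 to 8 rows; each row shifts and turns the commanded pose from where the row before left it, along the tool's axes as they then stand; what a row does not reach is not made up. A row lasts 1/8 s, in which the tool goes at most 62.5 mm and 10.7 degrees, less where a joint would pass 70% of its speed; a pose out of reach is approached as far as the arm can. A call with a gripper value outside its range is refused whole. The fingers move at their own pace and stop on an object; the grip force is fixed at half the most. Time passes only in rows, so rows that do not move let the fingers close. It gives the time, the measured TCP pose, the force, the opening and the grip force at its end, in the units of the state.
- ctrl.observe(): the state, without advancing time (a new reading comes with each control period).
- ctrl.read_camera(name): name is "scene" or "top"; returns the picture (420x560x3 uint8, red, green, blue); there is no depth.
- ctrl.get_calibration(name): a dict with "intrinsics" (3x3 intrinsics, pixels), "eye" and "orientation" of the camera in the world. Camera axes: x right, y down, z forward; pixel columns grow to the right and rows downward; lengths in m; the calibration is good to about 2 mm. A picture is of the moment at which its call begins. get_calibration takes no time and is no camera call.
- ctrl.job_done(): hands the job in; it is judged then, once.
The state is a dict: "clock": time; "joint_positions": joint angles; "dq": joint speeds; "tau": joint torques, N m; "eef_pos": TCP position; "tcp_rot": TCP orientation; "ft_force": force on the tool from outside, world axes, zero at the start; "torque": the same for the moment, N m; "opening": finger opening in m; "grip_force": force on a finger pad.
Only numpy, scipy, OpenCV 4.12 (cv2) and the standard library are available. Lean on these libraries where they do the work, as an engineer would, in place of code of your own. Each camera call takes 0.05 s, during which the arm holds its last target. There are 200 camera calls.

TASK

Close up the topping station: put each of the four white lids with black knobs on the open white crock of its own size, pushed home so that it lies flat on the rim all round. Set the lids down gently rather than dropping them, do not shove the crocks about, and leave the doughnut cutter and the squeeze bottle where they stand.

Things in the scene. Friction and masses are not known exactly. Their poses are not given: they have to be found in the camera images.
- lid_large_knob (a point): large lid, white disc 124 mm across, 5 mm thick, 200 g (+-30%). Point: centre of its black knob (26 mm across, 26 tall, on a 16 mm stem), z axis up along the lid's axis; 23 mm above the disc's top face, 28 above its underside, 38 above the lower end of the tapered plug it stands on. Plug under the disc: 10 mm deep, 108 mm across at the disc, 100 at its lower end
- crock_large_rim (a point): large crock: open, loose, white ceramic pot 124 mm across, 76 tall, wall 5 mm (mouth 114 mm), 800 g, filled with chocolate pieces to about 25 mm below the rim. Point: centre of the mouth at rim height, 76 mm above the table. Takes the large lid: seated flat on the rim, its knob centre is 28 mm above this point
- lid_medium_knob (a point): medium lid, white disc 102 mm across, 5 mm thick, 150 g (+-30%). Point: centre of its black knob (26 mm across, 26 tall, on a 16 mm stem), z axis up along the lid's axis; 23 mm above the disc's top face, 28 above its underside, 38 above the lower end of the tapered plug it stands on. Plug under the disc: 10 mm deep, 86 mm across at the disc, 78 at its lower end
- crock_medium_rim (a point): medium crock: open, loose, white ceramic pot 102 mm across, 69 tall, wall 5 mm (mouth 92 mm), 520 g, filled with chocolate pieces to about 25 mm below the rim. Point: centre of the mouth at rim height, 69 mm above the table. Takes the medium lid: seated flat on the rim, its knob centre is 28 mm above this point
- lid_small_knob (a point): small lid, white disc 80 mm across, 5 mm thick, 110 g (+-30%). Point: centre of its black knob (26 mm across, 26 tall, on a 16 mm stem), z axis up along the lid's axis; 23 mm above the disc's top face, 28 above its underside, 38 above the lower end of the tapered plug it stands on. Plug under the disc: 10 mm deep, 64 mm across at the disc, 56 at its lower end
- crock_small_rim (a point): small crock: open, loose, white ceramic pot 80 mm across, 62 tall, wall 5 mm (mouth 70 mm), 320 g, filled with chocolate pieces to about 25 mm below the rim. Point: centre of the mouth at rim height, 62 mm above the table. Takes the small lid: seated flat on the rim, its knob centre is 28 mm above this point
- lid_mini_knob (a point): mini lid, white disc 58 mm across, 5 mm thick, 70 g (+-30%). Point: centre of its black knob (26 mm across, 26 tall, on a 16 mm stem), z axis up along the lid's axis; 23 mm above the disc's top face, 28 above its underside, 38 above the lower end of the tapered plug it stands on. Plug under the disc: 10 mm deep, 42 mm across at the disc, 34 at its lower end
- crock_mini_rim (a point): mini crock: open, loose, white ceramic pot 58 mm across, 55 tall, wall 5 mm (mouth 48 mm), 180 g, filled with chocolate pieces to about 25 mm below the rim. Point: centre of the mouth at rim height, 55 mm above the table. Takes the mini lid: seated flat on the rim, its knob centre is 28 mm above this point
- cutter: doughnut cutter, not to be moved: steel ring 76 mm across with a cross bridge and a light wooden knob, 64 mm tall in all; origin at the centre of its underside. It stands among the lids and crocks
- bottle: squeeze bottle of glaze, not to be moved: cream coloured, 66 mm across and 195 mm tall with a pointed white nozzle, standing upright at the left end of the work area; origin at the centre of its underside
Not all that is in view belongs to the job. What is shaped like the part that bears lid_mini_knob but blue or pink is not meant.

How it is judged:
At the end, for the whole second after the job is handed in: Each of the four lids is on the crock of its own size: axis within 8 mm of the crock's, knob centre 24 to 32 mm above the rim (28 when flat on the rim), lid parallel to the rim within 4 degrees, crock upright within 4 degrees, every lid at rest (horizontal distance between lid_large_knob and crock_large_rim below 0.008 m and z of lid_large_knob in the frame of crock_large_rim between 0.024 and 0.032 m and angle between the z axis of lid_large_knob and the z axis of crock_large_rim, either way round below 0.07 rad and angle between each of crock_large_rim, crock_medium_rim, crock_small_rim, crock_mini_rim's own z axis and vertical below 0.07 rad and linear speed of each of lid_large, lid_medium, lid_small, lid_mini below 0.02 m/s and horizontal distance between lid_medium_knob and crock_medium_rim below 0.008 m and z of lid_medium_knob in the frame of crock_medium_rim between 0.024 and 0.032 m and angle between the z axis of lid_medium_knob and the z axis of crock_medium_rim, either way round below 0.07 rad and horizontal distance between lid_small_knob and crock_small_rim below 0.008 m and z of lid_small_knob in the frame of crock_small_rim between 0.024 and 0.032 m and angle between the z axis of lid_small_knob and the z axis of crock_small_rim, either way round below 0.07 rad and horizontal distance between lid_mini_knob and crock_mini_rim below 0.008 m and z of lid_mini_knob in the frame of crock_mini_rim between 0.024 and 0.032 m and angle between the z axis of lid_mini_knob and the z axis of crock_mini_rim, either way round below 0.07 rad); the robot touches nothing.
It fails at once if a lid is dropped: falling out of the fingers faster than 0.6 m/s (a drop of about 20 mm) ((linear speed of lid_large above 0.6 m/s and contact force between the fingers and lid_large below 0.2 N) or (linear speed of lid_medium above 0.6 m/s and contact force between the fingers and lid_medium below 0.2 N) or (linear speed of lid_small above 0.6 m/s and contact force between the fingers and lid_small below 0.2 N) or (linear speed of lid_mini above 0.6 m/s and contact force between the fingers and lid_mini below 0.2 N)).
It fails at once if a crock is pushed more than 30 mm from its place (distance of any of crock_large_rim, crock_medium_rim, crock_small_rim, crock_mini_rim from where it was at the start of the episode above 0.03 m).
It fails at once if the doughnut cutter is moved more than 30 mm or tipped over (distance of cutter from where it was at the start of the episode above 0.03 m or angle between cutter's own z axis and vertical above 0.5 rad).
It fails at once if the squeeze bottle is moved more than 30 mm or tipped over (distance of bottle from where it was at the start of the episode above 0.03 m or angle between bottle's own z axis and vertical above 0.5 rad).
It also fails if it takes over 128 s, if anything falls off the work surface, if the arm or the gripper's body presses on something with over 40 N, if the wrist force passes 120 N, or if a joint passes its speed limit or range.

## Working session

There is one attempt and no reset: what is moved stays moved. The work goes in short steps, Python scripts to look and compute and a tool call to move; the robot and the scene stay as the last step left them, time stands still between calls to the robot, and variables do not carry over. Pictures are saved under pics/ and viewed, at most 14 in all, crops included, and the job is handed in when it is done.

Besides the shell and the picture viewer there is one more tool, called after ">>>" by a JSON object that holds its "method" and its "body", one argument or row to a line. play_rows: Moves the arm, as the interface text tells. Its arguments: {"type":"object","properties":{"steps":{"type":"array"}},"required":["steps"]}

```bash
mkdir -p pics
python3 - <<'E'
from workcell import ctrl
import cv2
for n in("scene","top"):
    im=ctrl.read_camera(n); cv2.imwrite(f"pics/{n}0.png",im[:,:,::-1]); print(n,ctrl.get_calibration(n))
s=ctrl.observe(); print(s)
E
```

```text
scene {'intrinsics': array([[405.1361408 ,   0.        , 284.56915734],
       [  0.        , 405.1361408 , 210.55043423],
       [  0.        ,   0.        ,   1.        ]]), 'eye': array([ 1.15333073, -0.52357845,  0.96084436]), 'orientation': array([-0.34765117,  0.84023749,  0.38772094, -0.15103675])}
top {'intrinsics': array([[407.85672725,   0.        , 273.75784783],
       [  0.        , 407.85672725, 215.11128529],
       [  0.        ,   0.        ,   1.        ]]), 'eye': array([0.32411603, 0.05107952, 1.0660255 ]), 'orientation': array([-0.06364148,  0.71135475, -0.69669615,  0.06736963])}
{'clock': 0.1, 'joint_positions': array([-1.18702257e+00,  8.73906208e-02,  1.75229232e-01,  1.65978183e+00,
       -6.80968223e-06,  1.57078973e+00]), 'dq': array([ 5.86574079e-05, -1.89631450e-03,  1.29466133e-03, -4.91188984e-04,
        1.98629712e-03, -1.07949673e-03]), 'tau': array([-2.43284740e-03, -5.21563447e+01,  4.65652013e+01,  1.60607463e-02,
       -9.95236678e-05,  3.74374213e-05]), 'eef_pos': array([ 0.20585812, -0.50981352,  0.23067004]), 'tcp_rot': array([-5.62274262e-04,  9.81645342e-01,  1.90714690e-01, -1.12703653e-04]), 'ft_force': array([0.02065477, 0.70951839, 0.69475804]), 'torque': array([-0.00993818,  0.00243616, -0.01549252]), 'grip_force': 0.0, 'opening': 0.08532567988822465}
```

View pics/top0.png

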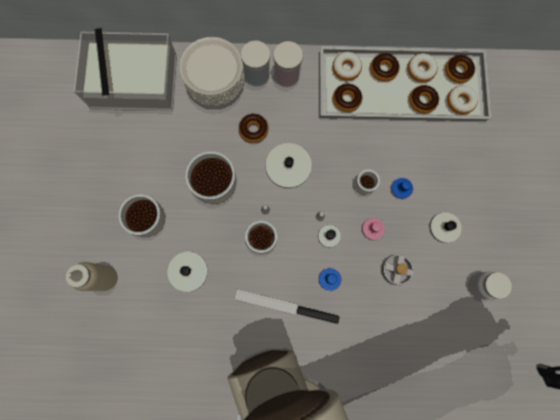

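View pics/scene0.png

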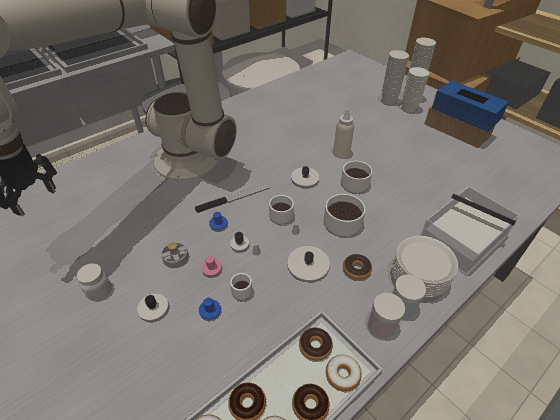

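The top view shows the lids at about: large (289,165), medium (187,272), small (446,227), mini (330,236). Crocks: large (211,176), medium (140,216), small (261,237), mini (368,181). The scene view matches, with all lids flat and the bottle and cutter clear of them.

```bash
cat > h.py <<'E'
import numpy as np,cv2
from scipy.spatial.transform import Rotation as Ro
from workcell import ctrl
def cam(n):
    c=ctrl.get_calibration(n); w,x,y,z=c["orientation"]; return c["intrinsics"],c["eye"],Ro.from_quat([x,y,z,w]).as_matrix()
def ray(n,uv,h):
    K,e,R=cam(n); d=R@np.linalg.solve(K,[uv[0],uv[1],1]); return e+d*(h-e[2])/d[2]
def blob(mask,uv,r):
    m=np.zeros_like(mask); cv2.circle(m,tuple(int(round(v)) for v in uv),int(r),255,-1); m&=mask
    n,l,s,c=cv2.connectedComponentsWithStats(m); i=1+np.argmax(s[1:,4]); return (l==i).astype(np.uint8)
E
python3 - <<'E'
from h import *
im=cv2.imread("pics/top0.png"); hsv=cv2.cvtColor(im,cv2.COLOR_BGR2HSV)
K,e,R=cam("top"); print("cam R",R.round(3).tolist())
white=((im.min(2)>150)*255).astype(np.uint8); black=((im.max(2)<60)*255).astype(np.uint8)
print("table",im[330,150],"disc",im[175,300],"ring",im[176,188])
L=dict(large=(289,165,62),medium=(187,272,51),small=(446,227,40),mini=(330,236,29))
C=dict(large=(211,176,62,76),medium=(140,216,51,69),small=(261,237,40,62),mini=(368,181,29,55))
def circ(b,r):
    c=max(cv2.findContours(b,cv2.RETR_EXTERNAL,cv2.CHAIN_APPROX_NONE)[0],key=cv2.contourArea)
    (x,y),rr=cv2.minEnclosingCircle(c); x0,y0,w,h=cv2.boundingRect(c)
    return c,(x,y),rr,(w,h)
for k,(u,v,r) in L.items():
    c,p,rr,wh=circ(blob(white,(u,v),r*.4*1.15+2),r); kb=blob(black,(u,v),12); mu=cv2.moments(kb,True)
    kp=(mu['m10']/mu['m00'],mu['m01']/mu['m00'])
    print("lid",k,"disc",np.round(p,1),round(rr,1),wh,ray("top",p,.014)[:2].round(4),"knob",np.round(kp,1),ray("top",kp,.042)[:2].round(4))
for k,(u,v,r,h) in C.items():
    c,p,rr,wh=circ(blob(white,(u,v),r*.43*1.15+2),r)
    P=np.array([ray("top",q,h/1e3)[:2] for q in c[:,0]]); d=P.mean(0)-e[:2]; d/=np.linalg.norm(d); t=np.array([-d[1],d[0]])
    a=(P@d).max()-r/1e3; s=P@t; b=(s.max()+s.min())/2
    print("crock",k,"enc",np.round(p,1),round(rr,1),wh,ray("top",p,h/1e3)[:2].round(4),"ext",(a*d+b*t).round(4),"halfw",round((s.max()-s.min())/2,4))
big=[cv2.resize(im[v-30:v+30,u-30:u+30],(195,195),interpolation=cv2.INTER_CUBIC) for u,v in [x[:2] for x in list(C.values())+list(L.values())]]
cv2.imwrite("pics/crops.png",np.vstack([np.hstack(big[:4]),np.hstack(big[4:])]))
E
```

```text
cam R [[0.02, -0.983, 0.185], [-1.0, -0.021, -0.003], [0.007, -0.184, -0.983]]
table [127 133 136] disc [158 172 169] ring [86 93 95]
lid large disc [288.5 164.5] 22.2 (44, 42) [0.6609 0.0107] knob [288.5 162. ] [0.6587 0.0119]
lid medium disc [186.7 271.3] 19.6 (39, 39) [0.3709 0.2669] knob [185.  270.4] [0.3717 0.2655]
lid small disc [446.3 226.8] 14.6 (29, 29) [ 0.5002 -0.4048] knob [449.4 225.5] [ 0.4992 -0.4008]
lid mini disc [329.3 235.3] 10.4 (21, 20) [ 0.4713 -0.0981] knob [330.1 234.2] [ 0.4702 -0.0962]
crock large enc [203.  170.5] 22.1 (30, 38) [0.6204 0.2282] ext [0.6043 0.2183] halfw 0.0506
crock medium enc [133.5 211.5] 19.0 (25, 34) [0.5129 0.3964] ext [0.5057 0.3824] halfw 0.0467
crock small enc [260.6 236. ] 15.7 (32, 23) [0.4592 0.0793] ext [0.4576 0.079 ] halfw 0.0389
crock mini enc [368.6 179.6] 10.8 (20, 20) [ 0.612 -0.194] ext [ 0.6102 -0.1921] halfw 0.0274
```

View pics/crops.png

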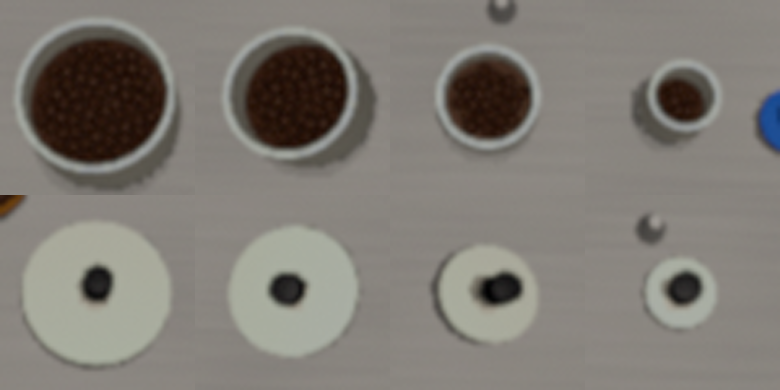

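The crops show clean, complete rim rings and disc outlines. Next I'll fit ellipses to those on an upsampled mask.

```bash
cat >> h.py <<'E'
def ell(im,uv,r,th):
    u,v=uv; w=int(r); c=im[v-w:v+w+1,u-w:u+w+1].mean(2).astype(np.float32)
    g=cv2.resize(c,None,fx=4,fy=4,interpolation=cv2.INTER_CUBIC)
    m=((g>th)*255).astype(np.uint8)
    n,l,s,_=cv2.connectedComponentsWithStats(m); i=1+np.argmax(s[1:,4])
    k=max(cv2.findContours((l==i).astype(np.uint8),cv2.RETR_EXTERNAL,cv2.CHAIN_APPROX_NONE)[0],key=cv2.contourArea)
    (x,y),ax,_=cv2.fitEllipse(cv2.convexHull(k))
    return np.array([(x+.5)/4-.5+u-w,(y+.5)/4-.5+v-w]),np.array(ax)/4
L=dict(large=(289,165,62),medium=(187,272,51),small=(446,227,40),mini=(330,236,29))
C=dict(large=(211,175,62,76),medium=(140,216,51,69),small=(261,237,40,62),mini=(368,181,29,55))
E
python3 - <<'E'
from h import *
im=cv2.imread("pics/top0.png")
for th in(145,150):
  for k,(u,v,r) in L.items():
    p,a=ell(im,(u,v),r*.41+4,th); print(th,"lid",k,p.round(1),a.round(1),ray("top",p,.014)[:2].round(4))
  for k,(u,v,r,h) in C.items():
    p,a=ell(im,(u,v),r*.43+3,th); print(th,"crock",k,p.round(1),a.round(1),ray("top",p,h/1e3)[:2].round(4))
E
```

```text
145 lid large [288.3 164.3] [43.9 46.1] [0.6615 0.0113]
145 lid medium [186.6 271.1] [39.3 40.9] [0.3714 0.2672]
145 lid small [446.4 226.9] [28.8 31.4] [ 0.5    -0.4051]
145 lid mini [329.4 235.4] [21.6 22.2] [ 0.471  -0.0984]
145 crock large [209.5 174.5] [47.2 49.6] [0.6104 0.2113]
145 crock medium [138.3 213.9] [39.4 42. ] [0.5072 0.3839]
145 crock small [260.8 235.9] [31.7 32.4] [0.4594 0.0788]
145 crock mini [368.7 179.6] [21.1 22.9] [ 0.6121 -0.1942]
150 lid large [288.3 164.4] [43.4 45.5] [0.6612 0.0113]
150 lid medium [186.6 271.1] [38.8 40.4] [0.3713 0.2672]
150 lid small [446.3 226.9] [28.3 30.8] [ 0.5    -0.4047]
150 lid mini [329.4 235.5] [21.1 21.8] [ 0.4709 -0.0982]
150 crock large [209.3 174.3] [45.9 49. ] [0.611  0.2119]
150 crock medium [138.4 213.9] [38.9 41.5] [0.5071 0.3838]
150 crock small [260.8 236. ] [31.3 31.8] [0.4593 0.0788]
150 crock mini [368.9 179.4] [19.9 22.3] [ 0.6125 -0.1947]
```

>>> {"method": "play_rows", "body": {
  "steps": [
    [0,0,10,0,0,0,50],
    [0,0,10,0,0,0,50],
    [0,0,2,0,0,0,50]
  ]
}}

```text
clock: 0.48
eef_pos: [0.2059, -0.5099, 0.2309]
tcp_rot: [-0.0, 1.0, -0.0, -0.0]
ft_force: [-0.7, 0.0, -0.7]
opening: 0.0501
grip_force: 0.0
```

>>> {"method": "play_rows", "body": {
  "steps": [
    [0,0,0,37,-13,13,50],
    [0,0,0,37,-13,13,50],
    [0,0,0,37,-13,13,50],
    [0,0,0,37,-13,13,50],
    [0,0,0,37,-13,13,50],
    [0,0,0,37,-13,13,50],
    [0,0,0,37,-13,13,50],
    [0,0,0,35,-14,13,50]
  ]
}}

```text
clock: 1.48
eef_pos: [0.5011, -0.4044, 0.1265]
tcp_rot: [-0.0, 1.0, 0.002, -0.0]
ft_force: [1.0, -0.6, -0.2]
opening: 0.05
grip_force: 0.0
```

Run:
```python
from h import *
s=ctrl.observe(); print(s["eef_pos"],s["clock"])
im=ctrl.read_camera("scene")[:,:,::-1]; cv2.imwrite("pics/s1.png",cv2.resize(im[200:380,40:280],(800,600)))
```

```text
[ 0.50110457 -0.40441622  0.12651225] 1.475
```

View pics/s1.png

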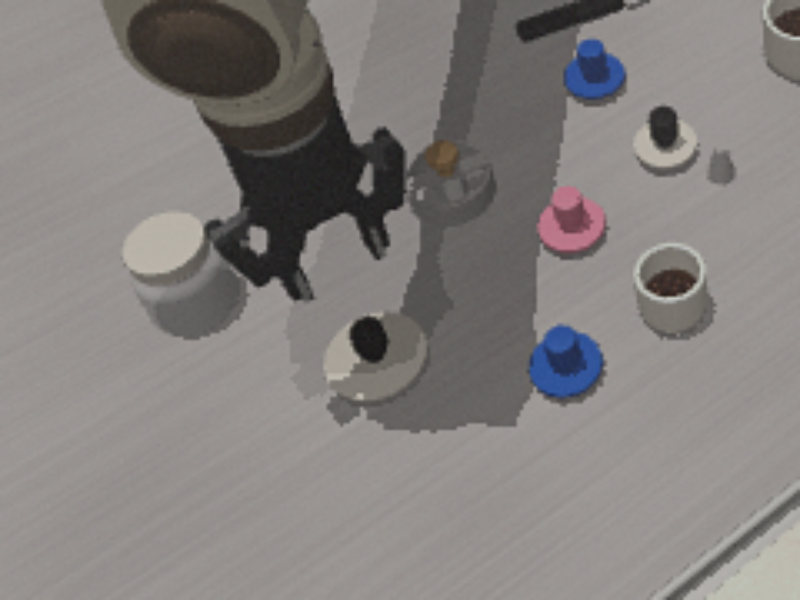

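The scene crop shows the gripper standing centrally above the small lid's knob at (370,340). I'll go down and grip.

>>> {"method": "play_rows", "body": {
  "steps": [
    [0,0,0,0,0,40,50],
    [0,0,0,0,0,40,50],
    [0,0,0,0,0,16,50],
    [0,0,0,0,0,7,50],
    [0,0,0,0,0,0,10],
    [0,0,0,0,0,0,10],
    [0,0,0,0,0,0,10],
    [0,0,0,0,0,0,10]
  ]
}}

```text
clock: 2.52
eef_pos: [0.5007, -0.4057, 0.026]
tcp_rot: [0.001, 1.0, -0.0, 0.001]
ft_force: [-0.5, -0.3, 6.2]
opening: 0.0242
grip_force: 59.5
```

>>> {"method": "play_rows", "body": {
  "steps": [
    [0,0,0,0,0,-10,10],
    [0,0,0,0,0,-25,10],
    [0,0,0,0,0,-35,10],
    [0,0,0,0,0,-35,10],
    [0,0,0,0,-20,-25,10],
    [0,0,0,-4,-35,0,10],
    [0,0,0,-4,-40,0,10],
    [0,0,0,-4,-45,0,10]
  ]
}}

```text
clock: 3.52
eef_pos: [0.4876, -0.264, 0.1548]
tcp_rot: [0.0, 1.0, -0.0, 0.0]
ft_force: [0.1, -0.2, -1.1]
opening: 0.0238
grip_force: 59.1
```

>>> {"method": "play_rows", "body": {
  "steps": [
    [0,0,0,-5,-50,0,10],
    [0,0,0,-5,-50,0,10],
    [0,0,0,-5,-50,0,10],
    [0,0,0,-5,-50,0,10],
    [0,0,0,-5,-50,0,10],
    [0,0,0,-5,-45,0,10],
    [0,0,0,-5,-35,0,10],
    [0,0,0,0,-14,0,10]
  ]
}}

```text
clock: 4.53
eef_pos: [0.4532, 0.0349, 0.1555]
tcp_rot: [-0.017, 0.999, 0.028, -0.0]
ft_force: [0.1, -0.8, -0.6]
opening: 0.024
grip_force: 59.2
```

>>> {"method": "play_rows", "body": {
  "steps": [
    [0,0,0,0,0,0,10],
    [0,0,0,0,0,0,10]
  ]
}}

```text
clock: 4.78
eef_pos: [0.4534, 0.0339, 0.1551]
tcp_rot: [-0.016, 0.999, 0.028, -0.001]
ft_force: [-0.3, -0.5, -0.6]
opening: 0.0247
grip_force: 59.2
```

Run:
```python
from h import *
s=ctrl.observe(); print(s["eef_pos"],s["clock"])
im=ctrl.read_camera("scene")[:,:,::-1]; cv2.imwrite("pics/s2.png",cv2.resize(im[110:290,160:400],(800,600)))
```

```text
[0.45344934 0.03391521 0.15507545] 4.775
```

View pics/s2.png

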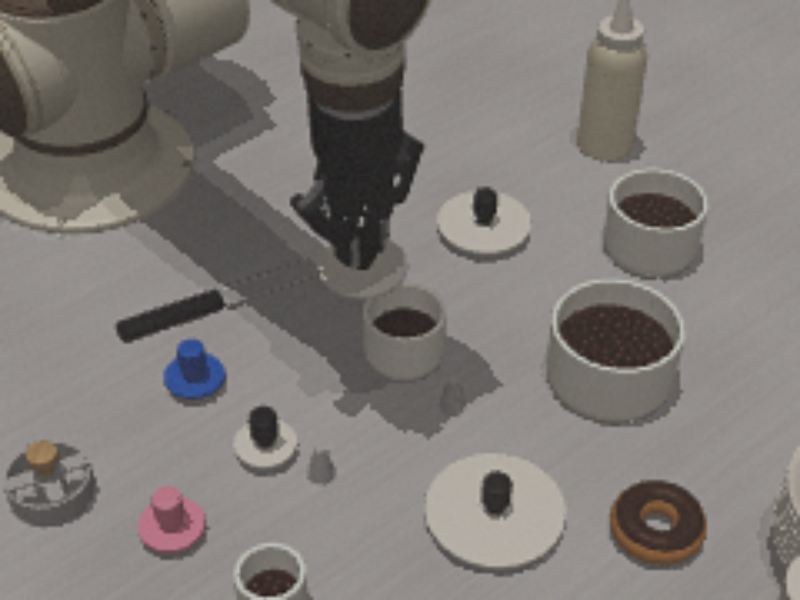

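The scene crop shows the small lid held flat, just short of its crock at (405,330). I overran the joint speeds, so I'll correct the pose and slow down.

>>> {"method": "play_rows", "body": {
  "steps": [
    [-1.8,0,3.2,0,0,0,10],
    [0,0,0,3,-15,0,10],
    [0,0,0,3,-20,0,10],
    [0,0,0,0,-10,0,10],
    [0,0,0,0,0,20,10],
    [0,0,0,0,0,25,10],
    [0,0,0,0,0,15,10],
    [0,0,0,0,0,0,10]
  ]
}}

```text
clock: 5.82
eef_pos: [0.4585, 0.037, 0.0953]
tcp_rot: [-0.018, 0.999, 0.03, -0.002]
ft_force: [0.8, 0.3, -1.6]
opening: 0.0244
grip_force: 59.2
```

Run:
```python
from h import *
s=ctrl.observe(); print(s["eef_pos"],s["tcp_rot"],s["clock"])
a=ctrl.read_camera("scene")[:,:,::-1][150:240,230:330];b=ctrl.read_camera("top")[:,:,::-1][200:290,210:310]; cv2.imwrite("pics/s3.png",np.hstack([cv2.resize(x,(400,360),interpolation=cv2.INTER_CUBIC) for x in(a,b)]))
```

```text
[0.45847725 0.03695586 0.09533172] [-0.01778141  0.99940048  0.02962417 -0.00221505] 5.825
```

View pics/s3.png

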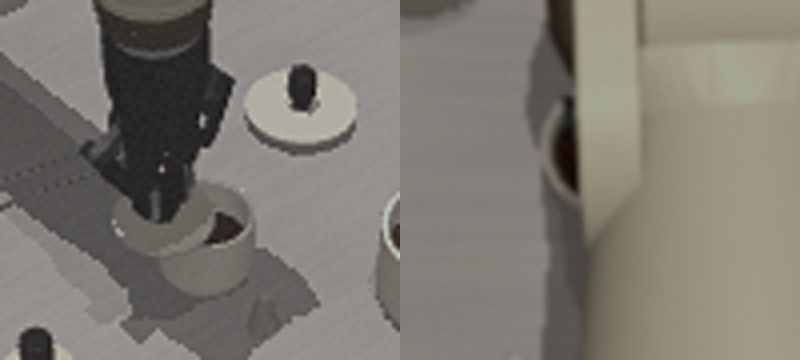

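The lid is about 42 mm short, which looks like a joint limit. Checking the joints.

Run:
```python
from workcell import ctrl
print(ctrl.observe()["joint_positions"].round(3))
```

```text
[ 0.058 -0.135 -0.301  1.405  0.036  3.141]
```

>>> {"method": "play_rows", "body": {
  "steps": [
    [0,0,0,0,0,-25,10],
    [0,0,0,0,0,-15,10],
    [0,0,8,0,0,0,10],
    [0,0,8,0,0,0,10],
    [0,0,0,0,0,0,10]
  ]
}}

```text
clock: 6.55
eef_pos: [0.4535, -0.0364, 0.1369]
tcp_rot: [-0.044, 0.997, -0.067, -0.005]
ft_force: [-1.0, 0.7, -0.9]
opening: 0.0243
grip_force: 59.4
```

Run:
```python
from workcell import ctrl
print(ctrl.observe()["joint_positions"].round(3))
```

```text
[-0.134 -0.141 -0.232  1.496  0.087  3.141]
```

Joint 6 is at its stop. I'll turn the tool the other way by about 98° so that tool x = world y and tool y = world x, staying high.

>>> {"method": "play_rows", "body": {
  "steps": [
    [0,0,-9,0,0,0,10],
    [-5,0.5,0,0,0,0,10],
    [0,0,-10,0,0,0,10],
    [0,0,-10,0,0,0,10],
    [0,0,-10,0,0,0,10],
    [0,0,-10,0,0,0,10],
    [0,0,-10,0,0,0,10],
    [0,0,-10,0,0,0,10]
  ]
}}

```text
clock: 7.55
eef_pos: [0.4537, -0.0338, 0.1368]
tcp_rot: [0.001, 0.857, 0.515, 0.003]
ft_force: [0.5, 0.6, -1.4]
opening: 0.0241
grip_force: 59.4
```

>>> {"method": "play_rows", "body": {
  "steps": [
    [0,0,-10,0,0,0,10],
    [0,0,-10,0,0,0,10],
    [0,0,-9,0,0,0,10],
    [0,0,0,0,0,0,10]
  ]
}}

```text
clock: 8.05
eef_pos: [0.4536, -0.0339, 0.1367]
tcp_rot: [0.002, 0.704, 0.71, 0.003]
ft_force: [-0.8, -1.0, -1.2]
opening: 0.0242
grip_force: 59.4
```

>>> {"method": "play_rows", "body": {
  "steps": [
    [0,0,0,20,2,0,10],
    [0,0,0,30,2,0,10],
    [0,0,0,30,2,0,10],
    [0,0,0,25,1,0,10],
    [0,0,0,8,0,10,10],
    [0,0,0,0,0,20,10],
    [0,0,0,0,0,12,10],
    [0,0,0,0,0,0,10]
  ]
}}

```text
clock: 9.05
eef_pos: [0.4589, 0.0783, 0.0934]
tcp_rot: [0.001, 0.704, 0.71, 0.002]
ft_force: [-0.2, 0.5, -0.7]
opening: 0.024
grip_force: 59.4
```

Run:
```python
from h import *
s=ctrl.observe(); print(s["eef_pos"],s["tcp_rot"],s["clock"])
a=ctrl.read_camera("scene")[:,:,::-1][150:240,230:330];b=ctrl.read_camera("top")[:,:,::-1][200:290,210:310]; cv2.imwrite("pics/s4.png",np.hstack([cv2.resize(x,(400,360),interpolation=cv2.INTER_CUBIC) for x in(a,b)]))
```

```text
[0.45887193 0.07825061 0.09339114] [0.00129343 0.70427727 0.70992113 0.00196064] 9.05
```

View pics/s4.png

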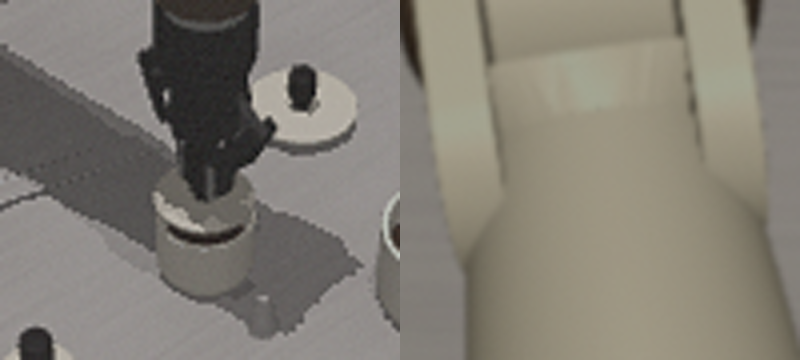

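The left crop shows the small lid hovering centred over its crock at (205,215). Lowering it.

>>> {"method": "play_rows", "body": {
  "steps": [
    [0,0,0,0,0,5,10],
    [0,0,0,0,0,4,10],
    [0,0,0,0,0,3,10],
    [0,0,0,0,0,1.5,10],
    [0,0,0,0,0,1,10],
    [0,0,0,0,0,0,10]
  ]
}}

```text
clock: 9.9
eef_pos: [0.4596, 0.0787, 0.0799]
tcp_rot: [0.002, 0.704, 0.71, 0.003]
ft_force: [-0.5, 1.1, -0.6]
opening: 0.0242
grip_force: 59.4
```

>>> {"method": "play_rows", "body": {
  "steps": [
    [0,0,0,0,0,1,10],
    [0,0,0,0,0,1,10],
    [0,0,0,0,0,0.5,10],
    [0,0,0,0,0,0,10]
  ]
}}

```text
clock: 10.4
eef_pos: [0.4598, 0.0787, 0.0782]
tcp_rot: [0.002, 0.704, 0.71, 0.003]
ft_force: [-1.8, -0.6, 5.8]
opening: 0.0242
grip_force: 60.5
```

Contact comes at the expected seating height. Release and rise.

>>> {"method": "play_rows", "body": {
  "steps": [
    [0,0,0,0,0,0,50],
    [0,0,0,0,0,0,50],
    [0,0,0,0,0,-5,50],
    [0,0,0,0,0,-20,50],
    [0,0,0,0,0,-40,50],
    [0,0,0,0,0,-20,50],
    [0,0,0,0,0,0,50]
  ]
}}

```text
clock: 11.28
eef_pos: [0.4599, 0.0788, 0.1639]
tcp_rot: [0.003, 0.704, 0.71, 0.004]
ft_force: [-0.3, -0.1, -0.5]
opening: 0.0502
grip_force: 0.0
```

>>> {"method": "play_rows", "body": {
  "steps": [
    [0,0,0,-20,2,0,50],
    [0,0,0,-35,2,0,50],
    [0,0,0,-40,2,0,50],
    [0,0,0,-40,2,10,50],
    [0,0,0,-30,1,20,50],
    [0,0,0,-11,0,20,50],
    [0,0,0,0,0,20,50],
    [0,0,0,0,0,0,50]
  ]
}}

```text
clock: 12.28
eef_pos: [0.4687, -0.0971, 0.0898]
tcp_rot: [0.0, 0.704, 0.71, 0.002]
ft_force: [-0.3, 0.6, 0.2]
opening: 0.0499
grip_force: 0.0
```

>>> {"method": "play_rows", "body": {
  "steps": [
    [0,0,0,0,2,30,50],
    [0,0,0,0,0,23,50],
    [0,0,0,0,0,10,50],
    [0,0,0,0,0,0,50],
    [0,0,0,0,0,0,10],
    [0,0,0,0,0,0,10],
    [0,0,0,0,0,0,10],
    [0,0,0,0,0,0,10]
  ]
}}

```text
clock: 13.28
eef_pos: [0.4732, -0.0972, 0.0304]
tcp_rot: [0.003, 0.704, 0.71, 0.003]
ft_force: [-1.3, 0.6, 7.5]
opening: 0.024
grip_force: 58.6
```

>>> {"method": "play_rows", "body": {
  "steps": [
    [0,0,0,0,0,-10,10],
    [0,0,0,0,0,-25,10],
    [0,0,0,0,0,-30,10],
    [0,0,0,-10,15,-25,10],
    [0,0,0,-20,30,0,10],
    [0,0,0,-25,35,0,10],
    [0,0,0,-25,35,0,10],
    [0,0,0,-17,23,0,10]
  ]
}}

```text
clock: 14.28
eef_pos: [0.6121, -0.194, 0.12]
tcp_rot: [0.002, 0.704, 0.71, 0.003]
ft_force: [0.0, 0.5, -0.5]
opening: 0.0242
grip_force: 58.8
```

>>> {"method": "play_rows", "body": {
  "steps": [
    [0,0,0,0,0,0,10],
    [0,0,0,0,0,0,10]
  ]
}}

```text
clock: 14.52
eef_pos: [0.6104, -0.1926, 0.1201]
tcp_rot: [0.001, 0.704, 0.71, 0.003]
ft_force: [-0.7, -0.3, -0.7]
opening: 0.0239
grip_force: 58.9
```

Run:
```python
from h import *
s=ctrl.observe(); print(s["eef_pos"],s["tcp_rot"],s["clock"])
for n,p in(("mini crock",(.611,-.194,.055)),("tcp",s["eef_pos"])):
    K,e,R=cam("scene"); q=K@(R.T@(np.array(p)-e)); print(n,(q/q[2])[:2])
a=ctrl.read_camera("scene")[:,:,::-1][200:300,200:300];b=ctrl.read_camera("top")[:,:,::-1][200:300,210:310]; cv2.imwrite("pics/s5.png",np.hstack([cv2.resize(x,(400,400),interpolation=cv2.INTER_CUBIC) for x in(a,b)]))
```

```text
[ 0.61036981 -0.19264249  0.12005108] [0.0014386  0.70382407 0.71036816 0.00258612] 14.525
mini crock [239.89223255 280.88462429]
tcp [238.57878128 265.77622291]
```

View pics/s5.png

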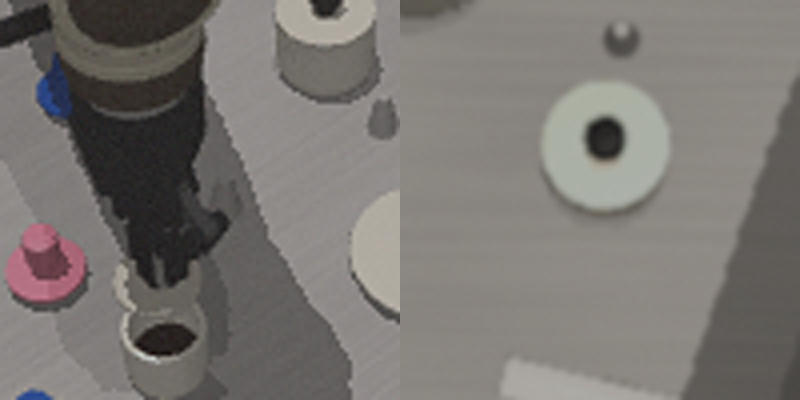

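The left crop shows the small lid flat on its crock, the mini lid held level, and the mini crock rim at about (164,328), 1–2 px from prediction. The right crop confirms the small lid is centred. Lowering the mini lid.

>>> {"method": "play_rows", "body": {
  "steps": [
    [0,0,0,0,0.5,15,10],
    [0,0,0,0,0,12,10],
    [0,0,0,0,0,8,10],
    [0,0,0,0,0,4,10],
    [0,0,0,0,0,3,10],
    [0,0,0,0,0,1.5,10],
    [0,0,0,0,0,0,10]
  ]
}}

```text
clock: 15.5
eef_pos: [0.6118, -0.1929, 0.0766]
tcp_rot: [0.002, 0.704, 0.71, 0.003]
ft_force: [-0.2, -0.6, -0.6]
opening: 0.0242
grip_force: 58.9
```

>>> {"method": "play_rows", "body": {
  "steps": [
    [0,0,0,0,0,1,10],
    [0,0,0,0,0,1,10],
    [0,0,0,0,0,0,10]
  ]
}}

```text
clock: 15.88
eef_pos: [0.6124, -0.1931, 0.0759]
tcp_rot: [0.003, 0.704, 0.71, 0.003]
ft_force: [-1.3, 0.1, 5.8]
opening: 0.0241
grip_force: 59.6
```

>>> {"method": "play_rows", "body": {
  "steps": [
    [0,0,0,0,0,1,10],
    [0,0,0,0,0,0.5,10],
    [0,0,0,0,0,0,10]
  ]
}}

```text
clock: 16.25
eef_pos: [0.6129, -0.1932, 0.0757]
tcp_rot: [0.004, 0.704, 0.71, 0.004]
ft_force: [-1.4, 1.3, 12.1]
opening: 0.0239
grip_force: 60.0
```

Seated at the expected height. Release, rise, and go to the large lid at (0.661, 0.012).

>>> {"method": "play_rows", "body": {
  "steps": [
    [0,0,0,0,0,-2,10],
    [0,0,0,0,0,0,50],
    [0,0,0,0,0,0,50],
    [0,0,0,0,0,-5,50],
    [0,0,0,0,0,-20,50],
    [0,0,0,0,0,-35,50],
    [0,0,0,0,0,0,50],
    [0,0,0,0,0,0,50]
  ]
}}

```text
clock: 17.25
eef_pos: [0.6113, -0.1929, 0.1346]
tcp_rot: [0.002, 0.704, 0.71, 0.003]
ft_force: [-0.4, 0.6, -0.6]
opening: 0.0501
grip_force: 0.0
```

>>> {"method": "play_rows", "body": {
  "steps": [
    [0,0,0,20,5,0,50],
    [0,0,0,35,9,0,50],
    [0,0,0,40,10,0,50],
    [0,0,0,40,10,0,50],
    [0,0,0,40,10,10,50],
    [0,0,0,22,5,20,50],
    [0,0,0,7,2,20,50],
    [0,0,0,0,0,0,50]
  ]
}}

```text
clock: 18.25
eef_pos: [0.6592, 0.0113, 0.0824]
tcp_rot: [0.0, 0.704, 0.71, 0.001]
ft_force: [0.3, -1.0, 0.2]
opening: 0.05
grip_force: 0.0
```

>>> {"method": "play_rows", "body": {
  "steps": [
    [0,0,0,0,0,0,50]
  ]
}}

```text
clock: 18.38
eef_pos: [0.6606, 0.0105, 0.0858]
tcp_rot: [0.002, 0.704, 0.71, 0.003]
ft_force: [0.4, 0.4, -0.3]
opening: 0.0502
grip_force: 0.0
```

Run:
```python
from h import *
s=ctrl.observe(); print(s["eef_pos"],s["tcp_rot"],s["clock"],s["joint_positions"].round(2))
b=ctrl.read_camera("top")[:,:,::-1]
a=ctrl.read_camera("scene")[:,:,::-1]; cv2.imwrite("pics/s6.png",np.hstack([cv2.resize(x,(400,400),interpolation=cv2.INTER_CUBIC) for x in(a[200:320,200:320],b[120:240,290:410])]))
```

```text
[0.66058668 0.01046538 0.08576   ] [0.00183389 0.70421826 0.70997633 0.0026249 ] 18.375 [0.02 0.34 0.19 1.42 0.   1.58]
```

View pics/s6.png

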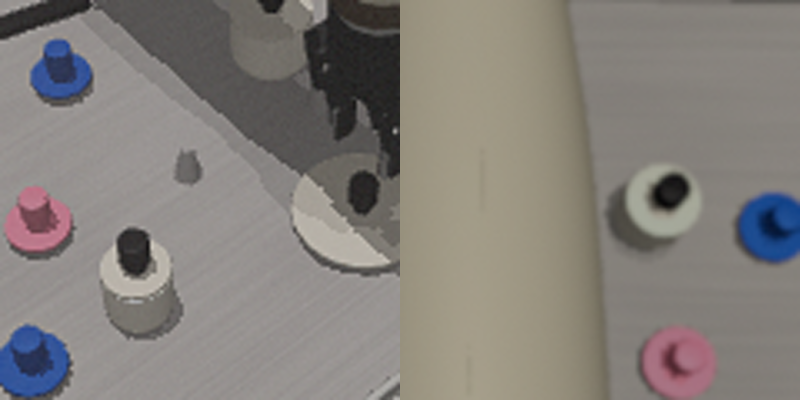

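The mini lid sits flat on its crock at (138,275), and the fingers straddle the large lid's knob at (363,190). Gripping it.

>>> {"method": "play_rows", "body": {
  "steps": [
    [0,0,0,1,0,28,50],
    [0,0,0,0,0,20,50],
    [0,0,0,0,0,9,50],
    [0,0,0,0,0,0,50],
    [0,0,0,0,0,0,10],
    [0,0,0,0,0,0,10],
    [0,0,0,0,0,0,10],
    [0,0,0,0,0,0,10]
  ]
}}

```text
clock: 19.48
eef_pos: [0.6617, 0.0127, 0.0299]
tcp_rot: [0.003, 0.704, 0.71, 0.003]
ft_force: [-0.7, -0.6, 5.5]
opening: 0.0244
grip_force: 59.5
```

>>> {"method": "play_rows", "body": {
  "steps": [
    [0,0,0,0,0,-10,10],
    [0,0,0,0,0,-25,10],
    [0,0,0,0,0,-35,10],
    [0,0,0,0,0,-30,10],
    [0,0,0,15,-4,-10,10],
    [0,0,0,30,-8,0,10],
    [0,0,0,35,-9,0,10],
    [0,0,0,35,-9,0,10]
  ]
}}

```text
clock: 20.48
eef_pos: [0.6281, 0.129, 0.1373]
tcp_rot: [0.001, 0.704, 0.71, 0.002]
ft_force: [0.7, -0.0, -1.5]
opening: 0.0236
grip_force: 59.3
```

>>> {"method": "play_rows", "body": {
  "steps": [
    [0,0,0,35,-9,0,10],
    [0,0,0,30,-7,0,10],
    [0,0,0,14,-3,0,10],
    [0,0,0,4,-1,0,10],
    [0,0,0,0,0,0,10],
    [0,0,0,0,0,0,10]
  ]
}}

```text
clock: 21.22
eef_pos: [0.6088, 0.2091, 0.1384]
tcp_rot: [0.002, 0.704, 0.71, 0.003]
ft_force: [0.1, -0.1, -2.2]
opening: 0.0239
grip_force: 59.3
```

Run:
```python
from h import *
s=ctrl.observe(); print(s["eef_pos"],s["tcp_rot"],s["clock"],s["joint_positions"].round(2))
K,e,R=cam("scene")
for p in((.610,.2105,.076),(*s["eef_pos"][:2],s["eef_pos"][2]-.018)): q=K@(R.T@(np.array(p)-e)); print((q/q[2])[:2])
b=ctrl.read_camera("top")[:,:,::-1]
a=ctrl.read_camera("scene")[:,:,::-1]; cv2.imwrite("pics/s7.png",np.hstack([cv2.resize(x,(400,400),interpolation=cv2.INTER_CUBIC) for x in(a[150:250,290:390],b[120:220,150:250])]))
```

```text
[0.60875224 0.20913186 0.13843578] [0.0018329  0.70417647 0.71001781 0.00261791] 21.225 [ 0.33  0.29  0.23  1.51 -0.    1.89]
[344.55520436 206.58684444]
[345.72371997 196.16929779]
```

View pics/s7.png

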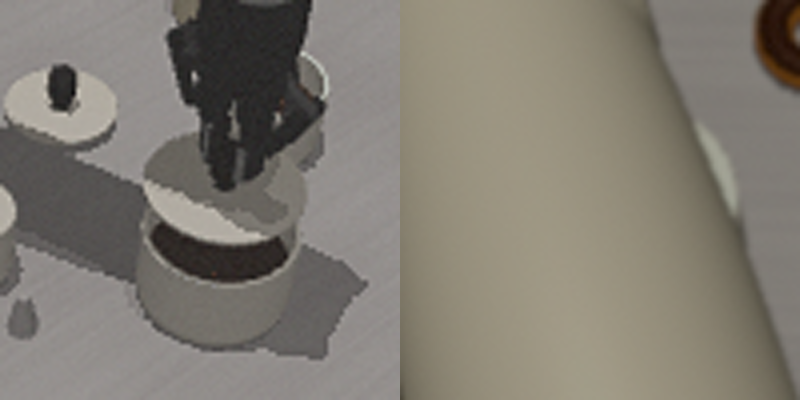

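The lid is level above the large crock, and its offset from the rim in the left crop (224 vs 219) matches the computed offset. I'll correct by 2 mm and lower.

>>> {"method": "play_rows", "body": {
  "steps": [
    [0,0,0,2.4,1.2,10,10],
    [0,0,0,0,0,12,10],
    [0,0,0,0,0,8,10],
    [0,0,0,0,0,5,10],
    [0,0,0,0,0,3,10],
    [0,0,0,0,0,2,10],
    [0,0,0,0,0,0,10]
  ]
}}

```text
clock: 22.2
eef_pos: [0.61, 0.2125, 0.0986]
tcp_rot: [0.002, 0.704, 0.71, 0.003]
ft_force: [-0.1, -0.8, -2.0]
opening: 0.0239
grip_force: 59.3
```

>>> {"method": "play_rows", "body": {
  "steps": [
    [0,0,0,0,0,1,10],
    [0,0,0,0,0,1,10],
    [0,0,0,0,0,0,10]
  ]
}}

```text
clock: 22.58
eef_pos: [0.6099, 0.2125, 0.0965]
tcp_rot: [0.002, 0.704, 0.71, 0.003]
ft_force: [-0.3, 0.1, -1.3]
opening: 0.0238
grip_force: 59.2
```

>>> {"method": "play_rows", "body": {
  "steps": [
    [0,0,0,0,0,1,10],
    [0,0,0,0,0,1,10],
    [0,0,0,0,0,0,10]
  ]
}}

```text
clock: 22.95
eef_pos: [0.6101, 0.2125, 0.0961]
tcp_rot: [0.002, 0.704, 0.71, 0.003]
ft_force: [-3.7, -1.7, 7.7]
opening: 0.0242
grip_force: 60.2
```

>>> {"method": "play_rows", "body": {
  "steps": [
    [0,0,0,0,0,-1,10],
    [0,0,0,0,0,0,50],
    [0,0,0,0,0,0,50],
    [0,0,0,0,0,-5,50],
    [0,0,0,0,0,-20,50],
    [0,0,0,0,0,-35,50],
    [0,0,0,0,0,0,50],
    [0,0,0,0,0,0,50]
  ]
}}

```text
clock: 23.95
eef_pos: [0.6096, 0.2124, 0.1553]
tcp_rot: [0.002, 0.704, 0.71, 0.003]
ft_force: [-0.2, 0.3, 0.0]
opening: 0.0498
grip_force: 0.0
```

>>> {"method": "play_rows", "body": {
  "steps": [
    [0,0,0,5,-20,0,50],
    [0,0,0,8,-35,0,50],
    [0,0,0,10,-40,0,50],
    [0,0,0,10,-40,0,50],
    [0,0,0,10,-40,10,50],
    [0,0,0,8,-35,20,50],
    [0,0,0,4,-20,20,50],
    [0,0,0,1,-8,20,50]
  ]
}}

```text
clock: 24.95
eef_pos: [0.37, 0.2661, 0.0825]
tcp_rot: [0.002, 0.703, 0.711, 0.002]
ft_force: [0.1, -0.2, 0.2]
opening: 0.05
grip_force: 0.0
```

>>> {"method": "play_rows", "body": {
  "steps": [
    [0,0,0,0,0,0,50],
    [0,0,0,0,0,0,50]
  ]
}}

```text
clock: 25.2
eef_pos: [0.3718, 0.2663, 0.0844]
tcp_rot: [0.002, 0.704, 0.71, 0.003]
ft_force: [-0.1, 0.2, 0.4]
opening: 0.0499
grip_force: 0.0
```

Run:
```python
from h import *
s=ctrl.observe(); print(s["eef_pos"],s["tcp_rot"],s["clock"],s["joint_positions"].round(2))
b=ctrl.read_camera("top")[:,:,::-1]
a=ctrl.read_camera("scene")[:,:,::-1]; cv2.imwrite("pics/s8.png",np.hstack([cv2.resize(x,(400,400),interpolation=cv2.INTER_CUBIC) for x in(a[130:240,280:390],b[160:280,110:230])]))
```

```text
[0.37184409 0.26628864 0.08439405] [0.00182874 0.70384469 0.71034614 0.00277157] 25.2 [ 0.62 -0.15 -0.34  1.38 -0.    2.18]
```

View pics/s8.png

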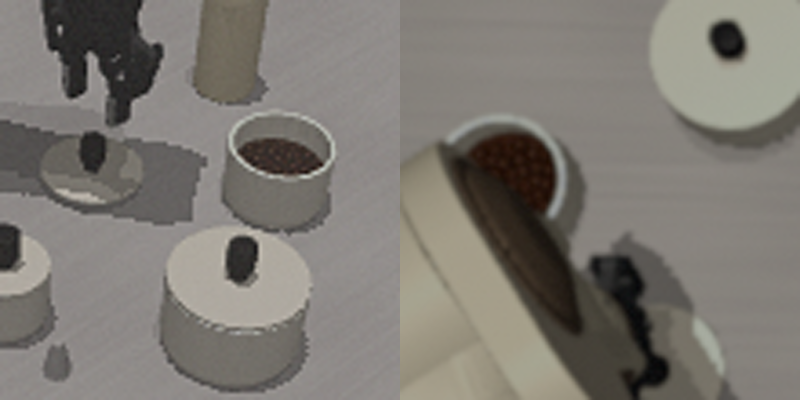

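The large lid is flat on its crock at (237,300), and the gripper stands over the medium lid at (93,160). Gripping it.

>>> {"method": "play_rows", "body": {
  "steps": [
    [0,0,0,0,0,27,50],
    [0,0,0,0,0,20,50],
    [0,0,0,0,0,8,50],
    [0,0,0,0,0,0,50],
    [0,0,0,0,0,0,10],
    [0,0,0,0,0,0,10],
    [0,0,0,0,0,0,10],
    [0,0,0,0,0,0,10]
  ]
}}

```text
clock: 26.3
eef_pos: [0.3725, 0.2668, 0.0303]
tcp_rot: [0.002, 0.704, 0.71, 0.004]
ft_force: [-0.2, -1.0, 6.4]
opening: 0.0242
grip_force: 58.9
```

>>> {"method": "play_rows", "body": {
  "steps": [
    [0,0,0,0,0,-10,10],
    [0,0,0,0,0,-25,10],
    [0,0,0,0,0,-35,10],
    [0,0,0,0,0,-30,10],
    [0,0,0,10,12,0,10],
    [0,0,0,22,26,0,10],
    [0,0,0,28,32,0,10],
    [0,0,0,28,32,0,10]
  ]
}}

```text
clock: 27.3
eef_pos: [0.4734, 0.3561, 0.1305]
tcp_rot: [0.002, 0.704, 0.71, 0.003]
ft_force: [0.0, -0.3, -2.0]
opening: 0.024
grip_force: 59.2
```

>>> {"method": "play_rows", "body": {
  "steps": [
    [0,0,0,20,24,0,10],
    [0,0,0,7,8,0,10],
    [0,0,0,0,0,0,10],
    [0,0,0,0,0,0,10]
  ]
}}

```text
clock: 27.8
eef_pos: [0.5035, 0.3819, 0.1304]
tcp_rot: [0.002, 0.704, 0.71, 0.003]
ft_force: [1.0, -1.2, 0.4]
opening: 0.0244
grip_force: 59.2
```

Run:
```python
from h import *
s=ctrl.observe(); print(s["eef_pos"],s["tcp_rot"],s["clock"],s["joint_positions"].round(2))
K,e,R=cam("scene")
for p in((.506,.3832,.069),(*s["eef_pos"][:2],s["eef_pos"][2]-.018)): q=K@(R.T@(np.array(p)-e)); print((q/q[2])[:2]-[310,120])
a=ctrl.read_camera("scene")[:,:,::-1]; cv2.imwrite("pics/s9.png",cv2.resize(a[120:220,310:410],(500,500),interpolation=cv2.INTER_CUBIC))
```

```text
[0.50349563 0.38189617 0.13042905] [0.00177087 0.70380755 0.71038374 0.00259469] 27.8 [ 0.65  0.26  0.18  1.48 -0.    2.21]
[46.67510966 49.03005229]
[47.6955249 38.8607089]
```

View pics/s9.png

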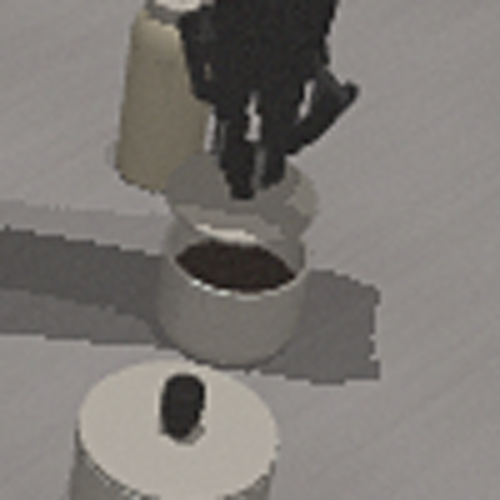

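The left–right offset in the crop (lid 242, rim 234) matches the computed offset. I'll correct it and lower.

>>> {"method": "play_rows", "body": {
  "steps": [
    [0,0,0,1,2.5,10,10],
    [0,0,0,0,0,12,10],
    [0,0,0,0,0,8,10],
    [0,0,0,0,0,5,10],
    [0,0,0,0,0,2,10],
    [0,0,0,0,0,1.5,10],
    [0,0,0,0,0,0,10]
  ]
}}

```text
clock: 28.72
eef_pos: [0.5069, 0.3836, 0.0918]
tcp_rot: [0.002, 0.704, 0.71, 0.003]
ft_force: [0.3, -0.2, -0.8]
opening: 0.0237
grip_force: 59.2
```

>>> {"method": "play_rows", "body": {
  "steps": [
    [0,0,0,0,0,1,10],
    [0,0,0,0,0,1,10],
    [0,0,0,0,0,1,10],
    [0,0,0,0,0,0,10]
  ]
}}

```text
clock: 29.22
eef_pos: [0.507, 0.3836, 0.0896]
tcp_rot: [0.002, 0.704, 0.71, 0.003]
ft_force: [-1.6, -2.2, 5.2]
opening: 0.0241
grip_force: 60.0
```

Seated at the expected height. Release, rise and swing clear towards the right to check everything.

>>> {"method": "play_rows", "body": {
  "steps": [
    [0,0,0,0,0,-1,10],
    [0,0,0,0,0,0,50],
    [0,0,0,0,0,0,50],
    [0,0,0,0,0,-5,50],
    [0,0,0,0,0,-20,50],
    [0,0,0,0,0,-40,50],
    [0,0,0,0,0,-40,50],
    [0,0,0,0,0,-30,50]
  ]
}}

```text
clock: 30.22
eef_pos: [0.5062, 0.3835, 0.227]
tcp_rot: [0.002, 0.704, 0.71, 0.004]
ft_force: [0.2, -0.4, -0.2]
opening: 0.05
grip_force: 0.0
```

>>> {"method": "play_rows", "body": {
  "steps": [
    [0,0,0,-20,0,-10,50],
    [0,0,0,-40,-10,0,50],
    [0,0,0,-40,-20,0,50],
    [0,0,0,-40,-20,0,50],
    [0,0,0,-40,-20,0,50],
    [0,0,0,-40,-20,0,50],
    [0,0,0,-40,-10,0,50],
    [0,0,0,-20,0,0,50]
  ]
}}

```text
clock: 31.22
eef_pos: [0.4072, 0.1001, 0.233]
tcp_rot: [0.002, 0.704, 0.71, 0.003]
ft_force: [-0.1, -0.2, -0.4]
opening: 0.0498
grip_force: 0.0
```

>>> {"method": "play_rows", "body": {
  "steps": [
    [0,0,0,-40,0,0,50],
    [0,0,0,-40,-10,0,50],
    [0,0,0,-40,-10,0,50],
    [0,0,0,-40,-10,0,50],
    [0,0,0,-40,-10,0,50],
    [0,0,0,-20,0,0,50],
    [0,0,0,0,0,0,50],
    [0,0,0,0,0,0,50]
  ]
}}

```text
clock: 32.22
eef_pos: [0.3701, -0.1177, 0.2325]
tcp_rot: [0.001, 0.704, 0.71, 0.003]
ft_force: [-0.4, 0.0, -0.1]
opening: 0.0502
grip_force: 0.0
```

Run:
```python
from h import *
s=ctrl.observe(); print(s["eef_pos"],s["clock"])
a=ctrl.read_camera("scene")[:,:,::-1];b=ctrl.read_camera("top")[:,:,::-1]
cv2.imwrite("pics/s10.png",np.vstack([np.hstack([cv2.resize(a[150:330,200:400],(400,360)),cv2.resize(b[120:300,60:260],(400,360))]),np.hstack([cv2.resize(b[160:280,240:440],(400,240)),cv2.resize(a[220:340,140:340],(400,240))])]))
for k,(u,v,r,h) in C.items():
    p,ax=ell(b,(u,v),r*.43+4,147); print(k,p.round(1),ax.round(1),"disc top centre",ray("top",p,h/1e3+.004)[:2].round(4))
```

```text
[ 0.37011804 -0.11771839  0.23254373] 32.225
large [209.1 174.2] [46.9 49.4] disc top centre [0.61   0.2117]
medium [137.6 213.7] [39.  41.8] disc top centre [0.5068 0.3843]
small [261.  235.5] [31.7 32.2] disc top centre [0.46   0.0782]
mini [368.9 179.5] [20.9 22.5] disc top centre [ 0.6112 -0.1939]
```

View pics/s10.png

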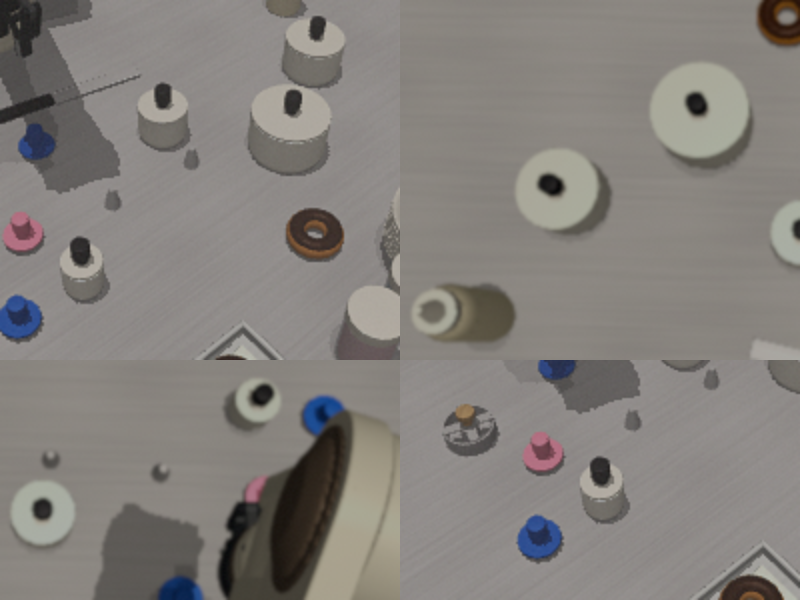

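All four lids sit flat and centred on their crocks, and the cutter and bottle are undisturbed. Handing in.

```bash
python3 -c "
from workcell import ctrl
print(ctrl.job_done())"
```

```text
the job is handed in; nothing more can be done
None
```

I put all four lids on their matching crocks and handed the job in; the last pictures show each lid flat and centred with the cutter and bottle where they stood, but the hand-in returned no verdict.

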